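Open the tight tea caddy with the one-handed clamp board

TASK

Get the lid off the tall steel tea caddy: stand the closed caddy, lid still on, upright between the jaws of the white clamp board, then swing the lever until the jaws hold its base firmly, but do not force the lever further, for the thin tin dents. Draw the deep, tight lid straight up and off while the jaws hold the base down on the board, and stand the lid upright, open end down, on the worktop beside the board. Leave the caddy's base clamped and do not push the things around it about.

Things in the scene. Friction and masses are not known exactly. Their poses are not given: they have to be found in the camera images.
- lid_center (a point): Centre, half-way up, of the tea caddy's loose lid: a plain steel rectangular cap 96 mm long (own x), 66 mm wide (own y), 89 mm high, closed on top, open below; centre 44.5 mm above its lower edge, z up. On the closed caddy (122.5 mm high) it covers all but the lowest 33.5 mm of the base. About 0.12 kg. Its tight fit lets the closed caddy be carried by the lid.
- tin_base: The caddy's loose steel base, an open box 88 mm long (own x), 58 mm wide (own y), 120 mm high, 0.2 to 0.35 kg; origin at the centre of its underside, z up. Sprung tongues at its rim rub in the lid: drawing the lid off takes 11 to 18 N all the way (86 mm), and lifts the base too unless the jaws hold it down.
- clamp: White clamp board fixed to the worktop, 124 mm (own x) by 266 mm (own y, from -90 to +176), top face 14 mm up; origin at worktop level below the middle of the jaws, z up. The jaws close along own y and stand 27 mm above the board. The back jaw (-y side) was set beforehand with its face somewhere from y = -39 to -29 mm; its facing is sprung. The front jaw (+y side) is driven by the lever.
- clamp_nest (a point): Point on the board's top face between the jaws, axes as the clamp's. The caddy standing with its base's centre here, long side along the clamp's x, is clear of both open jaws by 5 to 15 mm at every setting of the back jaw.
- front_jaw: The jaw that the lever drives: a rubber-faced block 80 mm long, 25 mm high. Its origin is at the clamp's origin when open and moves along the clamp's -y as it closes; its face is 39 mm to the +y side of its origin. It pushes the caddy along until that meets the back jaw, which then gives 1 mm per 5 N. 15 N holds the base, 20 to 40 N is right, over 55 N dents the tin.
- clamp_lever (a joint): The clamp's lever, rad: 0 open, 1.6 at its stop; closes anticlockwise seen from above, stays where left, drives the jaw 16 mm per rad. While swung by its grip it takes 7.5 N across the arm, and 1.3 N more per 10 N of clamping: 11 N (12 to 14 N with a finger's rubbing on the grip) is a firm hold, 15 N too much. It begins to clamp at 0.6 to 1.3 rad, depending on the setting of the back jaw.
- lever_pivot (a point): Point on the lever's vertical axis at the grip's height, fixed, axes as the clamp's; the grip is 120 mm from it. From here the grip lies in the direction (pi - 1.15 + lever value), counted from the clamp's x towards its y: out to the left at first, swinging round on the robot's side of the board.
- lever_grip (a point): Centre of the upright round black grip at the lever's end: 23 mm in diameter, 41 mm high, its top about 20 mm above this point and 96 mm above the worktop.
- spread_jar: Bystander: glass jar with a black cap, 59 mm wide, 91 mm high; origin at its underside.
- steel_tumbler: Bystander: upturned steel tumbler on the green glass board, 68 mm wide, 74 mm high; origin at its underside.
- teaspoon: Bystander: steel teaspoon lying on the worktop, 132 mm long; origin at its underside.
- mug_tall: Bystander: tall white mug on the hob, 79 by 116 by 112 mm; origin at its underside.
- mug_b: Bystander: white mug at the back, 98 by 128 by 88 mm; origin at its underside.

How it is judged:
By the outcome, as a careful person would: the job done as asked, in the order asked, and still so for the second after the job is handed in, with the robot touching nothing.
It also fails if it takes over 69 s, if anything falls off the work surface, if the arm or the gripper's body presses on something with over 40 N, if the wrist force passes 120 N, or if a joint passes its speed limit or range.

ROBOT

A 6-joint arm with a two-finger parallel gripper is mounted at the origin on a cart in front of the work surface, level with it; the furniture and walls round the work are solid. World frame = base frame: x ahead of the robot, y to its left, z up, the work surface at z = 0. Lengths are in m, angles in degrees, forces in N, time in s.
With the tool pointing down it reaches from about 0.25 to 0.725 m from the base axis. Payload 9.7 kg.
Tool frame: the origin (TCP) lies at the very end of the fingers, on their centre line; the grasp point (between the pads) lies 19 mm behind it; y points along the fingers, x is the direction in which the jaws open and shut, and the axes are right-handed (so a half turn about y gives the same grasp; the last joint's range is limited). The gripper opens to 85 mm and grips with 20 to 120 N. Pads are 22 mm wide; open, the fingers measure 114 mm over their backs; the gripper's body (76 mm by 85 mm) begins 54 mm behind the grasp point. The pads swing forward as they close: fully open they stand 13 mm farther back than shut.
Start: joints at [68.125, 4.979, 10.078, 95.1, 0, 90], TCP at [0.205, 0.51, 0.21] pointing down, gripper open.
Joint ranges: [-179.16, 179.16], [-48.56, 103.87], [-65.8, 70.77], [-126.05, 130.52], [-82.76, 87.17], [-180, 180]. Speed limits (degrees/s): [127.2, 127.2, 147.25, 180, 180, 180].

INTERFACE

Orientations are given as [roll, pitch, yaw] about the fixed x, y, z axes, in that order (R = Rz(yaw) Ry(pitch) Rx(roll)).
In Python, from workcell import bot gives the robot as it stands.
- The arm moves only by the shell command python3 -m jog 'ROWS' [FORCE]. ROWS is JSON, a list of rows, each a list of 7 numbers: the closure, from 0 (fully open) to 1 (shut), then the shift along the world's x, y, z in units of 25 mm (1.0 is 25 mm), then the turn, a rotation vector about the world's x, y, z in units of 5 degrees (1.0 is 5 degrees). A call has 1 to 5 rows; each row is the pose to reach, as a shift and turn from the pose commanded when the call began; what a row does not reach only later rows make up. A row lasts 1/10 s, in which the tool goes at most 50 mm and 8.59 degrees, less where a joint would pass 70% of its speed; a pose out of reach is approached as far as the arm can. A call with a gripper value outside its range is refused whole. The fingers move at their own pace and stop on an object; FORCE is the grip in N (left out, the last holds). Time passes only in rows, so rows that repeat a pose let the fingers close. It gives the time, the measured TCP pose, the force and the opening at its end, in the units of the state.
- bot.get_obs(): the state, without advancing time (a new reading comes with each control period).
- bot.camera(name): name is "scene" or "top" or "wrist"; returns (picture, depth): 384x512x3 uint8, red, green, blue; 384x512 float32, m along the optical axis (not along the pixel's ray), 0 where there is no reading.
- bot.camera_model(name): a dict with "fx", "fy", "cx", "cy" (pixels), "rvec" (rotation vector, rad) and "tvec" (3), from world to camera coordinates, as OpenCV has them; the wrist camera has in their place "tool_from_camera" (4x4, takes a point from camera to tool coordinates, whose origin is the TCP and whose axes are the tool frame's). Camera axes: x right, y down, z forward; pixel columns grow to the right and rows downward; lengths in m; the calibration is good to about 2 mm. The wrist camera is an equidistant fisheye: a pixel r from the principal point sees the ray r / f radians off the axis. A picture is of the moment at which its call begins: read the wrist's pose just before it. camera_model takes no time and is no camera call.
- bot.job_done(): hands the job in, once; it reports no verdict.
Trained networks look in the newest picture that a camera, given by its name, has taken for a name from the list of things; names that differ only in an ending like _2 or _b are one class to them, and where a whole thing is asked for, a point or a joint stands for the part that bears it (a point fixed in the world has none). Each returns a list of dicts, best first, with "conf" (0 to 1); they miss things now and then, are a little off and sometimes report something else, mostly with a low value. They report only what shows in the picture. A call takes as long as a camera call.
- bot.regions_of(camera, label): "pixels" (384x512 bool, what is visible of it) and "point" ([row, column] in pixels, amid what is visible of it).
The state is a dict: "time": time; "q": joint angles; "qd": joint speeds; "joint_efforts": joint torques, N m; "ee_pos": TCP position; "tcp_rot": TCP orientation; "wrist_force": force on the tool from outside, world axes, zero at the start; "torque": the same for the moment, N m; "opening": finger opening in m.
Only numpy, scipy, OpenCV 4.12 (cv2) and the standard library are available. Lean on these libraries where they do the work, as an engineer would, in place of code of your own. Each camera call takes 0.05 s, during which the arm holds its last target. There are 200 camera calls.

## Working session

There is one attempt and no reset: what is moved stays moved. The work goes in short steps, Python scripts to look and compute and a shell command to move; the robot and the scene stay as the last step left them, time stands still between calls to the robot, and variables do not carry over. Pictures are saved under pics/ and viewed, about 8 in all and at most 12, crops included, and the job is handed in when it is done.

```bash
ls; mkdir -p pics; cat > h.py <<'E'
import numpy as np, cv2
from scipy.spatial.transform import Rotation as R
from workcell import bot
def cloud(name,pic=None):
    rgb,d=bot.camera(name); m=bot.camera_model(name)
    r,c=np.mgrid[0:384,0:512]
    P=np.stack([(c-m['cx'])/m['fx']*d,(r-m['cy'])/m['fy']*d,d],-1)
    Rm=cv2.Rodrigues(np.array(m['rvec'],float))[0]
    W=(P-np.array(m['tvec']).reshape(3))@Rm
    W[d==0]=np.nan
    if pic: cv2.imwrite('pics/'+pic,cv2.cvtColor(rgb,cv2.COLOR_RGB2BGR))
    return rgb,W
def st():
    o=bot.get_obs(); print({k:np.round(o[k],4).tolist() for k in ('time','q','ee_pos','tcp_rot','wrist_force','opening')})
E
python3 - <<'E'
from h import *
st()
A={}
for n in('scene','top'):
    rgb,W=cloud(n,n+'0.png'); A[n]=W
    for l in ['lid_center','tin_base','clamp','front_jaw','lever_grip','clamp_lever','spread_jar','steel_tumbler','teaspoon','mug_tall']:
        for g in bot.regions_of(n,l)[:2]:
            p=W[g['pixels']]; p=p[~np.isnan(p[:,0])]
            if len(p): print(n,l,round(g['conf'],2),np.round(g['point']),len(p),np.round(np.percentile(p,[3,50,97],axis=0),3).tolist())
np.savez('w0.npz',**A)
a=cv2.imread('pics/scene0.png');b=cv2.imread('pics/top0.png')
E
```

```text
pics
{'time': 0.0, 'q': [68.124, 5.0117, 10.0337, 95.0998, -0.0018, 90.0021], 'ee_pos': [0.2048, 0.5101, 0.2093], 'tcp_rot': [-90.0018, 0.0777, 68.1219], 'wrist_force': [0.0567, -0.8979, -0.4504], 'opening': 0.0851}
scene lid_center 0.94 [171. 348.] 1203 [[0.424, -0.324, 0.003], [0.461, -0.166, 0.087], [0.519, -0.158, 0.124]]
scene lid_center 0.39 [151. 293.] 443 [[0.704, -0.299, 0.009], [0.716, -0.248, 0.069], [0.797, -0.207, 0.089]]
scene tin_base 0.85 [193. 338.] 302 [[0.428, -0.215, 0.0], [0.46, -0.168, 0.016], [0.513, -0.162, 0.033]]
scene tin_base 0.36 [239. 129.] 1855 [[0.545, 0.462, 0.006], [0.588, 0.502, 0.082], [0.65, 0.534, 0.115]]
scene clamp 0.72 [224. 245.] 832 [[0.52, 0.082, 0.006], [0.541, 0.195, 0.014], [0.567, 0.263, 0.039]]
scene front_jaw 0.59 [214. 255.] 80 [[0.537, 0.132, 0.019], [0.541, 0.157, 0.029], [0.563, 0.169, 0.04]]
scene front_jaw 0.54 [208. 169.] 613 [[0.709, 0.281, 0.011], [0.721, 0.312, 0.051], [0.754, 0.329, 0.081]]
scene steel_tumbler 0.98 [206. 167.] 611 [[0.709, 0.282, 0.01], [0.72, 0.313, 0.049], [0.752, 0.33, 0.081]]
scene teaspoon 0.69 [216. 3
[... 950 characters left out ...]
0.709, 0.27, 0.007], [0.729, 0.295, 0.077], [0.761, 0.327, 0.085]]
top clamp_lever 0.6 [207. 218.] 598 [[0.527, 0.206, 0.045], [0.566, 0.253, 0.057], [0.602, 0.335, 0.096]]
top spread_jar 0.64 [181. 345.] 554 [[0.618, -0.116, 0.002], [0.641, -0.084, 0.089], [0.672, -0.061, 0.094]]
top spread_jar 0.18 [208. 253.] 3999 [[0.521, 0.009, 0.01], [0.572, 0.155, 0.016], [0.638, 0.314, 0.06]]
top steel_tumbler 0.7 [154. 201.] 541 [[0.709, 0.27, 0.008], [0.73, 0.295, 0.077], [0.768, 0.326, 0.085]]
top teaspoon 0.82 [282. 328.] 142 [[0.352, -0.046, 0.0], [0.376, -0.039, 0.005], [0.467, -0.028, 0.011]]
top mug_tall 0.62 [196. 121.] 1036 [[0.552, 0.462, 0.01], [0.613, 0.507, 0.07], [0.647, 0.533, 0.117]]
```

View pics/top0.png

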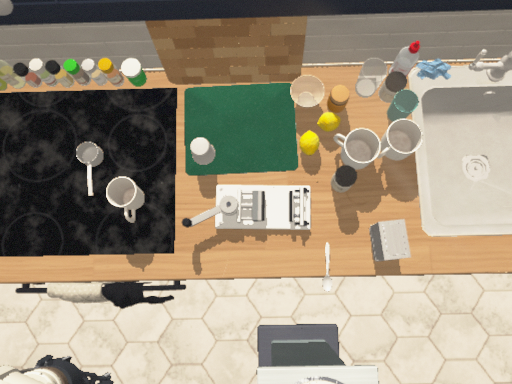

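View pics/scene0.png

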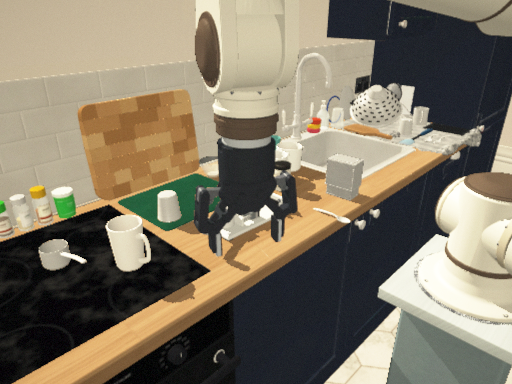

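```bash
python3 - <<'E'
from h import *
A=np.load('w0.npz'); W=A['top'].reshape(-1,3); W=W[~np.isnan(W[:,0])]
def box(n,x,y,z):
    p=W[(W[:,0]>x[0])&(W[:,0]<x[1])&(W[:,1]>y[0])&(W[:,1]<y[1])&(W[:,2]>z[0])&(W[:,2]<z[1])]
    r=cv2.minAreaRect((p[:,:2]*1000).astype(np.float32)); print(n,len(p),np.round(r[0],1),np.round(r[1],1),round(r[2],1),np.round(np.percentile(p,[1,99],axis=0),3).tolist())
    return p
box('lidtop',(.38,.56),(-.28,-.1),(.115,.135))
box('board',(.45,.7),(-.05,.38),(.009,.02))
box('jaws',(.5,.66),(0.02,.22),(.034,.049))
for z in (.034,.049),: 
    box('back',(.5,.66),(0.0,.11),z); box('front',(.5,.66),(0.115,.2),z)
box('grip',(.45,.62),(.25,.4),(.085,.105))
box('arm',(.45,.62),(.15,.4),(.05,.065))
E
```

```text
lidtop 1058 [ 473.5 -193. ] [96.  67.4] 5.1 [[0.426, -0.228, 0.117], [0.521, -0.159, 0.129]]
board 2878 [607.7 140.8] [427.9 221.5] 76.5 [[0.517, 0.003, 0.009], [0.697, 0.308, 0.019]]
jaws 785 [579.9 120.5] [193.2 105.5] 87.6 [[0.529, 0.023, 0.034], [0.625, 0.208, 0.047]]
back 251 [576.2  38.8] [ 43.6 105.6] 89.4 [[0.524, 0.022, 0.034], [0.627, 0.061, 0.046]]
front 491 [580.8 163.8] [71.5 91.5] 88.4 [[0.539, 0.13, 0.034], [0.622, 0.199, 0.046]]
grip 58 [532.9 332.4] [18.  20.9] 88.8 [[0.522, 0.324, 0.087], [0.543, 0.341, 0.101]]
arm 506 [569.3 268.3] [ 49.1 138.8] 17.7 [[0.531, 0.203, 0.051], [0.605, 0.325, 0.063]]
```

The top view shows the caddy at (row 241, col 391), the clamp board at cols 215–310 (its y axis runs to the left) and the lever grip at (222, 187). The scene view shows the mug on the hob and the jar and spoon near the caddy, which leaves free space for the lid between board and caddy. Next I refine the clamp pose.

```bash
python3 - <<'E'
from h import *
A=np.load('w0.npz'); W=A['top']; rgb=cv2.cvtColor(cv2.imread('pics/top0.png'),cv2.COLOR_BGR2RGB)
for lo in (150,180):
    m=(rgb.min(2)>lo)&(rgb.max(2).astype(int)-rgb.min(2)<40)&(W[...,2]>.008)&(W[...,2]<.022)&(W[...,0]>.49)&(W[...,0]<.67)&(W[...,1]>-.03)&(W[...,1]<.33)
    p=W[m]; r=cv2.minAreaRect((p[:,:2]*1000).astype(np.float32)); print(len(p),r,np.round(np.percentile(p,[.5,99.5],axis=0),3).tolist())
# edges by column: front edge x(y), rear edge; end edge
for y in np.arange(.02,.27,.03):
    s=p[abs(p[:,1]-y)<.006,0]; print(round(y,2),np.round([s.min(),s.max()],4) if len(s) else None)
for x in np.arange(.53,.64,.02):
    s=p[abs(p[:,0]-x)<.006,1]; print(round(x,2),np.round([s.min(),s.max()],4) if len(s) else None)
j=(W[...,2]>.034)&(W[...,2]<.049)&(W[...,0]>.5)&(W[...,0]<.66)&(W[...,1]>0)&(W[...,1]<.2)
q=W[j]
for x in np.arange(.53,.64,.015):
    s=np.sort(q[abs(q[:,0]-x)<.005,1]); b=s[s<.1]; f=s[s>.1]; print('jaw',round(x,3),np.round([b.min(),b.max(),f.min(),f.max()],4) if len(b)*len(f) else (len(b),len(f)))
im=cv2.imread('pics/top0.png')[160:260,170:330]; cv2.imwrite('pics/crop.png',cv2.resize(im,None,fx=5,fy=5,interpolation=cv2.INTER_CUBIC))
E
```

```text
2621 ((580.9393310546875, 133.58316040039062), (262.47198486328125, 121.94050598144531), 87.76031494140625) [[0.518, 0.002, 0.009], [0.644, 0.263, 0.021]]
2006 ((581.1773681640625, 133.5738525390625), (262.47198486328125, 121.46404266357422), 87.76031494140625) [[0.519, 0.002, 0.009], [0.644, 0.265, 0.021]]
0.02 [0.5396 0.6365]
0.05 [0.5181 0.6375]
0.08 [0.519  0.6383]
0.11 [0.5197 0.6392]
0.14 [0.6273 0.6395]
0.17 [0.532  0.6432]
0.2 [0.6148 0.6445]
0.23 [0.615  0.6447]
0.26 [0.5285 0.6453]
0.53 [0.0047 0.2655]
0.55 [0.0038 0.266 ]
0.57 [0.0029 0.2542]
0.59 [0.0021 0.2625]
0.61 [0.001  0.2626]
0.63 [0.0006 0.2625]
jaw 0.53 (13, 0)
jaw 0.545 [0.0254 0.0609 0.1313 0.1995]
jaw 0.56 [0.0246 0.0604 0.1309 0.1995]
jaw 0.575 [0.0243 0.0599 0.1306 0.1992]
jaw 0.59 [0.0236 0.0594 0.1303 0.1989]
jaw 0.605 [0.0231 0.059  0.13   0.1988]
jaw 0.62 [0.0223 0.0584 0.127  0.1985]
jaw 0.635 (0, 0)
```

View pics/crop.png

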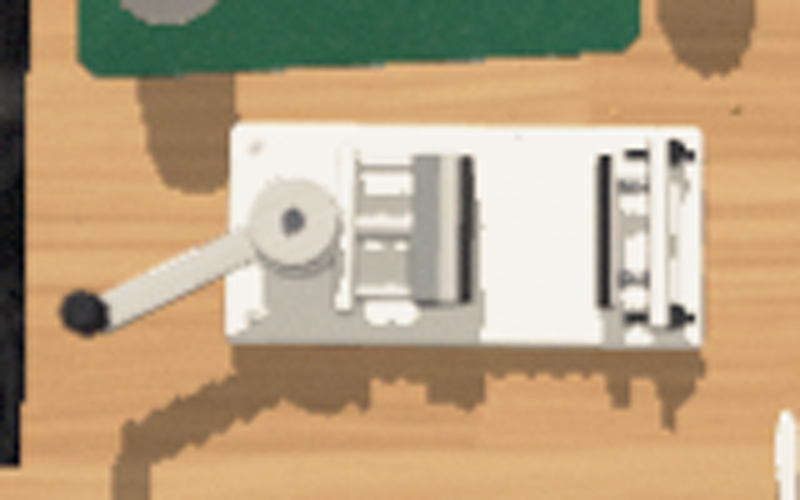

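The crop shows the open jaws clearly, with black faces at x≈470 and x≈605, and the lever out to the left. From the depth data:
- **Clamp:** origin about (0.579, 0.0906), yaw −2.1°. The jaw gap of 71 mm is centred at (0.5795, 0.095), which fits the stated sizes.
- **Lever pivot:** about (0.578, 0.221).

I'm moving over the caddy now.

```bash
python3 -m jog '[[0,0.71,-1.87,0,0,0,0.4],[0,1.42,-3.74,0,0,0,0.8],[0,2.14,-5.61,0,0,0,1.2],[0,2.85,-7.48,0,0,0,1.5],[0,3.57,-9.34,0,0,0,1.8]]'; python3 -m jog '[[0,0.71,-1.87,0,0,0,0.4],[0,1.42,-3.74,0,0,0,0.8],[0,2.14,-5.61,0,0,0,1.2],[0,2.85,-7.48,0,0,0,1.5],[0,3.57,-9.34,0,0,0,1.8]]'; python3 -m jog '[[0,0.71,-1.87,0,0,0,0.4],[0,1.42,-3.74,0,0,0,0.8],[0,2.14,-5.61,0,0,0,1.2],[0,2.85,-7.48,0,0,0,1.5],[0,3.57,-9.34,0,0,0,1.8]]'; python3 -c "
from h import *
st()"
```

```text
time: 1.6
ee_pos: [0.2943, 0.2752, 0.2101]
tcp_rot: [-90.0, -0.0, 77.2]
wrist_force: [1.0, 0.4, 0.6]
opening: 0.0855
time: 2.1
ee_pos: [0.3837, 0.0414, 0.2104]
tcp_rot: [-90.1, -0.0, 86.2]
wrist_force: [1.4, 1.0, 0.3]
opening: 0.0852
time: 2.6
ee_pos: [0.4729, -0.1924, 0.2102]
tcp_rot: [-90.0, 0.0, 95.2]
wrist_force: [0.4, 1.2, 1.2]
opening: 0.085
{'time': 2.6, 'q': [-22.1453, -0.4743, 4.4686, 94.9019, 0.0053, -27.3017], 'ee_pos': [0.4729, -0.1924, 0.2102], 'tcp_rot': [-90.0388, 0.014, 95.1563], 'wrist_force': [0.3898, 1.2401, 1.1943], 'opening': 0.085}
```

```bash
python3 -m jog '[[0,0,0,-1.9,0,0,0],[0,0,0,-3.6,0,0,0],[0,0,0,-4.6,0,0,0],[0,0,0,-5.3,0,0,0],[0,0,0,-5.68,0,0,0]]'; python3 -m jog '[[0.3,0,0,0,0,0,0],[0.5,0,0,0,0,0,0],[0.5,0,0,0,0,0,0],[0.5,0,0,0,0,0,0],[0.5,0,0,0,0,0,0]]' 70;  python3 -m jog '[[0.5,0,0,0.2,0,0,0],[0.5,0,0,0.6,0,0,0],[0.5,0,0,1.5,0,0,0],[0.5,0,0,3,0,0,0],[0.5,0,0,4.5,0,0,0]]'; python3 - <<'E'
from h import *
st()
for n in('scene','top'):
    rgb,W=cloud(n,n+'1.png')
    for l in ['lid_center','tin_base']:
        for g in bot.regions_of(n,l)[:1]:
            p=W[g['pixels']]; p=p[~np.isnan(p[:,0])]
            if len(p): print(n,l,round(g['conf'],2),np.round(g['point']),len(p),np.round(np.percentile(p,[3,50,97],axis=0),3).tolist())
E
```

```text
time: 3.1
ee_pos: [0.4719, -0.1899, 0.0662]
tcp_rot: [-89.9, -0.1, 95.1]
wrist_force: [0.8, 0.8, -0.1]
opening: 0.0854
time: 3.6
ee_pos: [0.4731, -0.1902, 0.0687]
tcp_rot: [-90.1, 0.0, 95.1]
wrist_force: [0.4, -0.6, 0.5]
opening: 0.0651
time: 4.1
ee_pos: [0.4722, -0.1899, 0.182]
tcp_rot: [-90.0, -0.0, 95.1]
wrist_force: [1.5, -0.7, -3.1]
opening: 0.0649
{'time': 4.1, 'q': [-21.9082, -1.0999, 0.7206, 91.8716, 0.0024, -27.033], 'ee_pos': [0.4722, -0.1899, 0.182], 'tcp_rot': [-89.9556, -0.0254, 95.1247], 'wrist_force': [1.5059, -0.6663, -3.1488], 'opening': 0.0649}
scene lid_center 0.73 [138. 350.] 1087 [[0.423, -0.218, 0.151], [0.452, -0.162, 0.196], [0.513, -0.155, 0.237]]
scene tin_base 0.66 [159. 347.] 326 [[0.428, -0.22, 0.114], [0.459, -0.167, 0.129], [0.514, -0.16, 0.145]]
top lid_center 0.96 [246. 399.] 822 [[0.426, -0.215, 0.153], [0.45, -0.169, 0.237], [0.519, -0.155, 0.242]]
```

View pics/scene1.png

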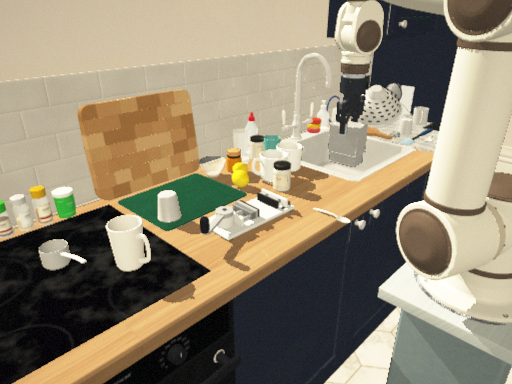

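The caddy came up whole, base included, with its underside at z≈0.114. Now I carry it to the nest.

```bash
python3 -m jog '[[0.5,0.3,0.8,0.2,0,0,-0.1],[0.5,0.8,2,0.2,0,0,-0.3],[0.5,1.4,3.6,0.2,0,0,-0.5],[0.5,2,5.2,0.2,0,0,-0.8],[0.5,2.55,6.8,0.2,0,0,-1]]'; python3 -m jog '[[0.5,0.6,1.6,0,0,0,-0.2],[0.5,1.1,2.9,-0.2,0,0,-0.3],[0.5,1.5,3.9,-1,0,0,-0.44],[0.5,1.71,4.64,-1.8,0,0,-0.44],[0.5,1.71,4.64,-2.4,0,0,-0.44]]';  python3 - <<'E'
from h import *
st()
for n in('scene','top'):
    rgb,W=cloud(n,n+'2.png')
    for l in ['lid_center','tin_base']:
        for g in bot.regions_of(n,l)[:1]:
            p=W[g['pixels']]; p=p[~np.isnan(p[:,0])]
            if len(p): print(n,l,round(g['conf'],2),np.round(g['point']),len(p),np.round(np.percentile(p,[3,50,97],axis=0),3).tolist())
im=cv2.imread('pics/scene2.png')[110:260,180:340]; cv2.imwrite('pics/crop2.png',cv2.resize(im,None,fx=4,fy=4,interpolation=cv2.INTER_CUBIC))
E
```

```text
time: 4.9
ee_pos: [0.5361, -0.0185, 0.1838]
tcp_rot: [-89.9, -0.0, 90.0]
wrist_force: [0.5, -0.0, -4.4]
opening: 0.0651
time: 5.4
ee_pos: [0.5783, 0.098, 0.1219]
tcp_rot: [-89.8, 0.0, 88.1]
wrist_force: [-0.1, -0.2, -5.1]
opening: 0.0644
{'time': 5.4, 'q': [9.5967, 9.3579, 5.1555, 86.0319, 0.0333, 11.5222], 'ee_pos': [0.5783, 0.098, 0.1219], 'tcp_rot': [-89.7639, 0.0142, 88.0745], 'wrist_force': [-0.1282, -0.1591, -5.1258], 'opening': 0.0644}
scene lid_center 0.89 [173. 261.] 1233 [[0.53, 0.07, 0.091], [0.548, 0.124, 0.137], [0.622, 0.131, 0.178]]
scene tin_base 0.65 [197. 258.] 340 [[0.534, 0.07, 0.053], [0.55, 0.121, 0.069], [0.617, 0.126, 0.084]]
top lid_center 0.69 [210. 217.] 547 [[0.527, 0.206, 0.051], [0.565, 0.252, 0.057], [0.602, 0.336, 0.097]]
top tin_base 0.44 [211. 215.] 529 [[0.527, 0.208, 0.051], [0.565, 0.255, 0.057], [0.601, 0.334, 0.096]]
```

View pics/crop2.png

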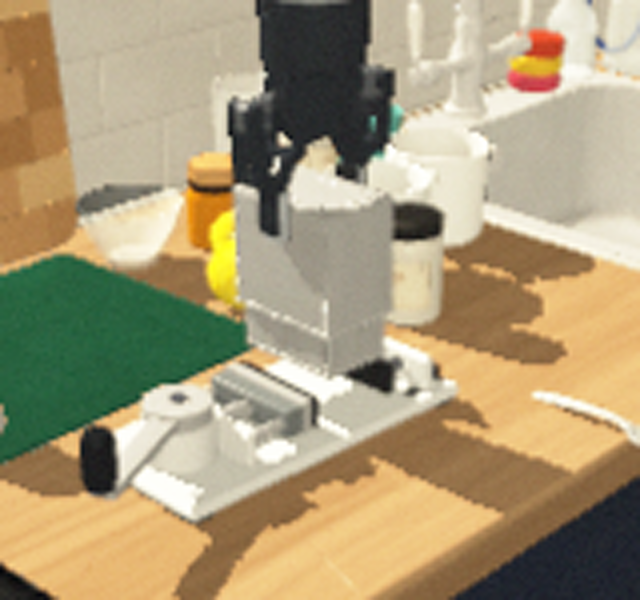

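The crop shows the caddy over the gap between the jaws, square to the board. I lower it to the board.

```bash
python3 -m jog '[[0.5,0.03,-0.05,-0.4,0,0,0],[0.5,0.03,-0.05,-0.8,0,0,0],[0.5,0.03,-0.05,-1.1,0,0,0],[0.5,0.03,-0.05,-1.3,0,0,0],[0.5,0.03,-0.05,-1.4,0,0,0]]'; python3 -m jog '[[0.5,0,0,-0.05,0,0,0],[0.5,0,0,-0.1,0,0,0],[0.5,0,0,-0.1,0,0,0]]'
```

```text
time: 6.2
ee_pos: [0.5796, 0.0945, 0.0895]
tcp_rot: [-89.9, 0.0, 87.9]
wrist_force: [-0.3, 0.4, -4.4]
opening: 0.065
time: 6.5
ee_pos: [0.58, 0.0947, 0.0881]
tcp_rot: [-90.0, -0.0, 87.9]
wrist_force: [-0.7, 0.6, -4.5]
opening: 0.0651
```

```bash
python3 -m jog '[[0.5,0,0,-0.04,0,0,0],[0.5,0,0,-0.08,0,0,0],[0.5,0,0,-0.12,0,0,0],[0.5,0,0,-0.12,0,0,0]]'; python3 -m jog '[[0.5,0,0,-0.04,0,0,0],[0.5,0,0,-0.08,0,0,0],[0.5,0,0,-0.08,0,0,0]]'
```

```text
time: 6.9
ee_pos: [0.5798, 0.0946, 0.0848]
tcp_rot: [-90.0, 0.0, 87.9]
wrist_force: [0.2, -1.2, -3.6]
opening: 0.0648
time: 7.2
ee_pos: [0.58, 0.0946, 0.0832]
tcp_rot: [-90.0, 0.0, 87.9]
wrist_force: [-0.1, 0.7, -3.3]
opening: 0.0652
```

```bash
python3 -m jog '[[0.5,0,0,-0.03,0,0,0],[0.5,0,0,-0.06,0,0,0],[0.5,0,0,-0.06,0,0,0]]'; python3 -m jog '[[0.5,0,0,-0.03,0,0,0],[0.5,0,0,-0.05,0,0,0],[0.5,0,0,-0.05,0,0,0]]'
```

```text
time: 7.5
ee_pos: [0.5802, 0.0945, 0.0829]
tcp_rot: [-90.1, 0.0, 87.9]
wrist_force: [-2.9, -1.8, 6.9]
opening: 0.065
time: 7.8
ee_pos: [0.5804, 0.0944, 0.0827]
tcp_rot: [-90.2, -0.0, 87.9]
wrist_force: [-5.6, -2.5, 12.6]
opening: 0.0649
```

```bash
python3 -m jog '[[0,0,0,0,0,0,0],[0,0,0,0,0,0,0],[0,0,0,0,0,0,0],[0,0,0,0.3,0,0,0],[0,0,0,1,0,0,0]]'; python3 -m jog '[[0,0,0,1.5,0,0,0],[0,0,0,3,0,0,0],[0.3,-0.2,1,3.3,0,0,-1.6],[0.53,-0.55,2.8,3.3,0,0,-3.2],[0.53,-0.9,4.5,3.3,0,0,-4.8]]'; python3 -m jog '[[0.53,-0.35,1.7,0,0,0,-1.6],[0.53,-0.7,3.4,0,0,0,-3.2],[0.53,-0.9,4.4,0,0,0,-4.8],[0.53,-1,5,0,0,0,-6.4],[0.53,-1,5,0,0,0,-8]]';python3 -m jog '[[0.53,0,0,0,0,0,-0.38],[0.53,0,0,0,0,0,-0.38]]'; python3 - <<'E'
from h import *
st()
rgb,W=cloud('top','top3.png')
m=(W[...,0]>.45)&(W[...,0]<.62)&(W[...,1]>.25)&(W[...,1]<.4)&(W[...,2]>.08)&(W[...,2]<.105)
p=W[m]; print(len(p), np.round(p.min(0),3) if len(p) else 0, np.round(p.max(0),3) if len(p) else 0)
rgb,W=cloud('scene','scene3.png')
for l in ['lid_center','tin_base','front_jaw','lever_grip']:
        for g in bot.regions_of('scene',l)[:1]:
            p=W[g['pixels']]; p=p[~np.isnan(p[:,0])]
            if len(p): print(l,round(g['conf'],2),np.round(g['point']),len(p),np.round(np.percentile(p,[3,50,97],axis=0),3).tolist())
pos=np.array(bot.get_obs()['ee_pos'])
w,d=bot.camera('wrist'); cv2.imwrite('pics/wrist3.png',cv2.cvtColor(w,cv2.COLOR_RGB2BGR))
a=cv2.resize(cv2.imread('pics/scene3.png')[110:260,150:350],(400,300)); b=cv2.resize(cv2.imread('pics/wrist3.png'),(400,300)); cv2.imwrite('pics/m3.png',np.hstack([a,b]))
E
```

```text
time: 8.3
ee_pos: [0.5791, 0.0946, 0.1043]
tcp_rot: [-89.8, 0.0, 87.9]
wrist_force: [0.4, -0.3, 0.1]
opening: 0.0855
time: 8.8
ee_pos: [0.5575, 0.2082, 0.1888]
tcp_rot: [-90.1, -0.1, 63.5]
wrist_force: [0.6, 0.6, 0.3]
opening: 0.0439
time: 9.3
ee_pos: [0.5317, 0.3344, 0.1878]
tcp_rot: [-90.0, 0.0, 23.7]
wrist_force: [-0.2, 0.0, -0.6]
opening: 0.04
time: 9.5
ee_pos: [0.5324, 0.3325, 0.188]
tcp_rot: [-90.0, -0.0, 22.0]
wrist_force: [-0.4, -0.7, -0.1]
opening: 0.0404
{'time': 9.5, 'q': [31.9841, 15.576, 19.7726, 94.1867, 0.0003, 99.9511], 'ee_pos': [0.5324, 0.3325, 0.188], 'tcp_rot': [-89.998, -0.0097, 22.033], 'wrist_force': [-0.3513, -0.7444, -0.1495], 'opening': 0.0404}
27 [0.527 0.322 0.08 ] [0.543 0.336 0.099]
lid_center 0.89 [182. 260.] 1360 [[0.532, 0.061, 0.052], [0.559, 0.119, 0.105], [0.627, 0.126, 0.138]]
tin_base 0.73 [207. 264.] 188 [[0.535, 0.068, 0.015], [0.539, 0.109, 0.034], [0.608, 0.121, 0.043]]
front_jaw 0.53 [208. 244.] 324 [[0.539, 0.129, 0.02], [0.576, 0.153, 0.039], [0.619, 0.176, 0.043]]
lever_grip 0.64 [224. 216.] 405 [[0.523, 0.208, 0.05], [0.559, 0.275, 0.058], [0.598, 0.343, 0.095]]
```

View pics/m3.png

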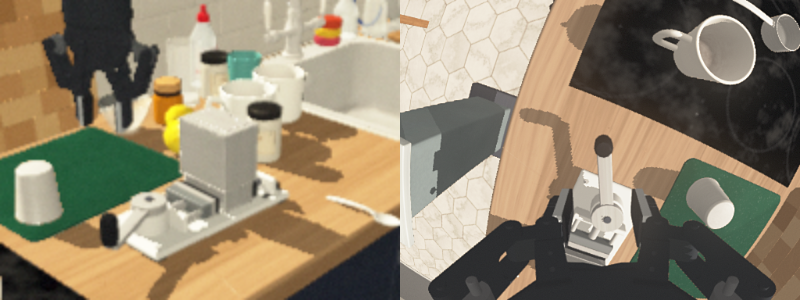

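The caddy stands closed between the jaws, and the wrist view shows the grip centred between the fingers. I descend over the grip and compute the arc.

```bash
python3 -m jog '[[0.53,0,0,-1.9,0,0,0],[0.53,0,0,-3.2,0,0,0],[0.53,0,0,-4,0,0,0],[0.53,0,0,-4.5,0,0,0],[0.53,0,0,-4.75,0,0,0]]' 20; python3 -c "
from h import *
st()
P=lambda a: np.array([.578,.2212])+.12*np.array([np.cos(np.radians(a)),np.sin(np.radians(a))])
for a in range(118,202,4): print(a,np.round(P(a),4),np.round((P(a)-P(112))/.025,2),(a-112)/5)"
```

```text
time: 10.35
ee_pos: [0.5322, 0.3319, 0.0681]
tcp_rot: [-90.0, 0.1, 22.0]
wrist_force: [0.0, 0.1, -0.2]
opening: 0.04
{'time': 10.35, 'q': [31.9512, 15.1373, 5.9897, 80.9099, 0.0012, 99.924], 'ee_pos': [0.5322, 0.3319, 0.0681], 'tcp_rot': [-90.0087, 0.0569, 22.0273], 'wrist_force': [0.0044, 0.0939, -0.172], 'opening': 0.04}
118 [0.5217 0.3272] [-0.46 -0.21] 1.2
122 [0.5144 0.323 ] [-0.75 -0.38] 2.0
126 [0.5075 0.3183] [-1.02 -0.57] 2.8
130 [0.5009 0.3131] [-1.29 -0.77] 3.6
134 [0.4946 0.3075] [-1.54 -1.  ] 4.4
138 [0.4888 0.3015] [-1.77 -1.24] 5.2
142 [0.4834 0.2951] [-1.98 -1.5 ] 6.0
146 [0.4785 0.2883] [-2.18 -1.77] 6.8
150 [0.4741 0.2812] [-2.36 -2.05] 7.6
154 [0.4701 0.2738] [-2.52 -2.35] 8.4
158 [0.4667 0.2662] [-2.65 -2.65] 9.2
162 [0.4639 0.2583] [-2.77 -2.97] 10.0
166 [0.4616 0.2502] [-2.86 -3.29] 10.8
170 [0.4598 0.242 ] [-2.93 -3.62] 11.6
174 [0.4587 0.2337] [-2.98 -3.95] 12.4
178 [0.4581 0.2254] [-3.   -4.28] 13.2
182 [0.4581 0.217 ] [-3.   -4.62] 14.0
186 [0.4587 0.2087] [-2.98 -4.95] 14.8
190 [0.4598 0.2004] [-2.93 -5.28] 15.6
194 [0.4616 0.1922] [-2.86 -5.61] 16.4
198 [0.4639 0.1841] [-2.77 -5.93] 17.2
```

```bash
python3 -m jog '[[0.65,-0.46,-0.21,0,0,0,1.2],[0.65,-0.75,-0.38,0,0,0,2],[0.65,-1.02,-0.57,0,0,0,2.8],[0.65,-1.29,-0.77,0,0,0,3.6],[0.65,-1.54,-1,0,0,0,4.4]]'; python3 -c "
from h import *
st()"
```

```text
time: 10.85
ee_pos: [0.4963, 0.3081, 0.0711]
tcp_rot: [-90.1, -0.3, 44.2]
wrist_force: [8.8, 2.8, -1.1]
opening: 0.0302
{'time': 10.85, 'q': [31.8557, 8.7512, -1.1328, 79.7473, -0.0487, 77.6802], 'ee_pos': [0.4963, 0.3081, 0.0711], 'tcp_rot': [-90.1263, -0.3498, 44.1757], 'wrist_force': [8.8388, 2.7531, -1.0927], 'opening': 0.0302}
```

```bash
cat >> h.py <<'E'
def lev():
    F=[]
    for _ in range(1):
        o=bot.get_obs(); F.append(o['wrist_force'])
    p=np.array(o['ee_pos'])[:2]-[.578,.2212]; a=np.arctan2(p[1],p[0]); f=-np.array(F).mean(0)
    print('t',o['time'],'ang',round(np.degrees(a),1),'r',round(np.hypot(*p),4),'tan',round(f[0]*-np.sin(a)+f[1]*np.cos(a),2),'rad',round(f[0]*np.cos(a)+f[1]*np.sin(a),2),'z',round(f[2],1),'yaw',round(o['tcp_rot'][2],1))
E
python3 -m jog '[[0.65,-0.23,-0.24,0,0,0,0.8],[0.65,-0.44,-0.5,0,0,0,1.6],[0.65,-0.64,-0.77,0,0,0,2.4],[0.65,-0.82,-1.05,0,0,0,3.2]]'; python3 -c "
from h import *
lev()"; python3 -m jog '[[0.65,-0.08,-0.15,0,0,0,0.4],[0.65,-0.16,-0.3,0,0,0,0.8]]'; python3 -c "
from h import *
lev()"
```

```text
time: 11.25
ee_pos: [0.4762, 0.2821, 0.0716]
tcp_rot: [-90.2, -0.4, 60.2]
wrist_force: [8.6, 3.9, 1.3]
opening: 0.0299
t 11.25 ang 149.1 r 0.1187 tan 7.75 rad 5.34 z -1.3 yaw 60.2
time: 11.45
ee_pos: [0.4722, 0.2748, 0.0717]
tcp_rot: [-90.3, -0.4, 64.1]
wrist_force: [8.0, 5.4, -0.1]
opening: 0.0303
t 11.45 ang 153.1 r 0.1186 tan 8.46 rad 4.73 z 0.1 yaw 64.1
```

```bash
L(){ python3 -c "
from h import *
lev()"; }
python3 -m jog '[[0.65,-0.07,-0.15,0,0,0,0.4],[0.65,-0.13,-0.3,0,0,0,0.8],[0.65,-0.13,-0.3,0,0,0,0.8]]'>/dev/null; L
python3 -m jog '[[0.65,-0.06,-0.16,0,0,0,0.4],[0.65,-0.12,-0.32,0,0,0,0.8],[0.65,-0.12,-0.32,0,0,0,0.8]]'>/dev/null; L
```

```text
t 11.75 ang 157.1 r 0.1185 tan 6.37 rad 4.41 z -1.5 yaw 68.1
t 12.05 ang 161.1 r 0.1184 tan 7.05 rad 4.52 z -1.9 yaw 72.1
```

```bash
L(){ python3 -c "
from h import *
lev()"; }
python3 -m jog '[[0.65,-0.04,-0.16,0,0,0,0.4],[0.65,-0.09,-0.32,0,0,0,0.8]]'>/dev/null; L
python3 -m jog '[[0.65,-0.035,-0.17,0,0,0,0.4],[0.65,-0.07,-0.33,0,0,0,0.8]]'>/dev/null; L
```

```text
t 12.25 ang 164.8 r 0.118 tan 10.4 rad 7.35 z -0.7 yaw 76.1
t 12.45 ang 168.9 r 0.1178 tan 10.96 rad 7.07 z -0.1 yaw 80.1
```

```bash
L(){ python3 -c "
from h import *
lev()"; }
python3 -m jog '[[0.65,-0.03,-0.17,0,0,0,0.4],[0.65,-0.05,-0.33,0,0,0,0.8]]'>/dev/null; L
python3 - <<'E'
from h import *
rgb,W=cloud('top','top4.png')
q=W[(W[...,2]>.034)&(W[...,2]<.049)&(W[...,0]>.5)&(W[...,0]<.66)&(W[...,1]>0)&(W[...,1]<.2)]
for x in np.arange(.545,.63,.015):
    s=np.sort(q[abs(q[:,0]-x)<.005,1]); b=s[s<.1]; f=s[s>.1]; print('jaw',round(x,3),np.round([b.min(),b.max()],4) if len(b) else 0,np.round([f.min(),f.max()],4) if len(f) else 0)
lev()
E
```

```text
t 12.65 ang 172.8 r 0.1177 tan 12.5 rad 8.58 z -0.9 yaw 84.1
jaw 0.545 [0.0254 0.0473] [0.1204 0.1994]
jaw 0.56 [0.0245 0.0305] [0.1201 0.1994]
jaw 0.575 [0.0243 0.0298] [0.1197 0.199 ]
jaw 0.59 [0.0234 0.0294] [0.1193 0.1991]
jaw 0.605 [0.0231 0.0422] [0.119  0.1987]
jaw 0.62 [0.0223 0.0282] [0.116  0.1986]
t 12.7 ang 173.1 r 0.1178 tan 10.08 rad 6.91 z -1.5 yaw 84.3
```

```bash
L(){ python3 -c "
from h import *
lev()"; }
python3 -m jog '[[0.65,-0.01,-0.17,0,0,0,0.4]]'>/dev/null; L
```

```text
t 12.8 ang 174.7 r 0.1177 tan 11.64 rad 7.25 z -0.6 yaw 86.1
```

In motion the lever takes about 12 N against 8.3 N unloaded, which means roughly 25–30 N of clamping, so I stop there. I back off, rise and return to the lid.

```bash
python3 -m jog '[[0.65,0.01,0.14,0,0,0,0],[0.6,0.01,0.14,0.5,0,0,0],[0.5,0.01,0.14,2,0,0,0],[0.3,0.01,0.14,3.6,0,0,0],[0,0.01,0.14,4.8,0,0,0]]'; python3 -c "
from h import *
st()"; python3 -m jog '[[0,0.97,-1.1,0,0,0,0.1],[0,1.94,-2.2,0,0,0,0.2],[0,2.91,-3.3,0,0,0,0.3],[0,3.88,-4.4,0,0,0,0.36],[0,4.85,-5.5,0,0,0,0.36]]';  python3 - <<'E'
from h import *
st()
rgb,W=cloud('top','top5.png')
q=W[(W[...,2]>.125)&(W[...,2]<.15)&(W[...,0]>.5)&(W[...,0]<.66)&(W[...,1]>0)&(W[...,1]<.2)]
print(len(q), np.round(np.percentile(q,[1,50,99],axis=0),3).tolist() if len(q) else 0)
rgb,W=cloud('scene','scene5.png')
for l in ['lid_center','tin_base','front_jaw','lever_grip']:
        for g in bot.regions_of('scene',l)[:1]:
            p=W[g['pixels']]; p=p[~np.isnan(p[:,0])]
            if len(p): print(l,round(g['conf'],2),np.round(g['point']),len(p),np.round(np.percentile(p,[3,50,97],axis=0),3).tolist())
im=cv2.imread('pics/scene5.png')[110:260,150:350]; cv2.imwrite('pics/crop5.png',cv2.resize(im,None,fx=3,fy=3))
E
```

```text
time: 13.3
ee_pos: [0.458, 0.2326, 0.1928]
tcp_rot: [-90.1, -0.1, 86.0]
wrist_force: [0.4, -0.1, 0.6]
opening: 0.07
{'time': 13.3, 'q': [26.9339, -0.4866, 2.5252, 92.874, -0.01, 30.9227], 'ee_pos': [0.458, 0.2326, 0.1928], 'tcp_rot': [-90.1234, -0.0622, 86.0113], 'wrist_force': [0.4343, -0.0919, 0.5778], 'opening': 0.07}
time: 13.8
ee_pos: [0.58, 0.0938, 0.1905]
tcp_rot: [-90.1, -0.0, 87.8]
wrist_force: [0.3, -0.1, 0.2]
opening: 0.0854
{'time': 13.8, 'q': [9.1928, 9.7775, 13.2087, 93.3742, -0.0096, 11.3729], 'ee_pos': [0.58, 0.0938, 0.1905], 'tcp_rot': [-90.0578, -0.0018, 87.8199], 'wrist_force': [0.2772, -0.0602, 0.2083], 'opening': 0.0854}
0 0
lid_center 0.96 [183. 262.] 1365 [[0.532, 0.054, 0.052], [0.556, 0.111, 0.104], [0.624, 0.117, 0.138]]
tin_base 0.47 [209. 271.] 137 [[0.534, 0.058, 0.016], [0.537, 0.087, 0.03], [0.54, 0.112, 0.047]]
front_jaw 0.72 [220. 239.] 488 [[0.455, 0.174, 0.014], [0.524, 0.237, 0.057], [0.601, 0.247, 0.095]]
lever_grip 0.87 [218. 236.] 483 [[0.455, 0.202, 0.04], [0.532, 0.237, 0.057], [0.599, 0.247, 0.095]]
```

View pics/crop5.png

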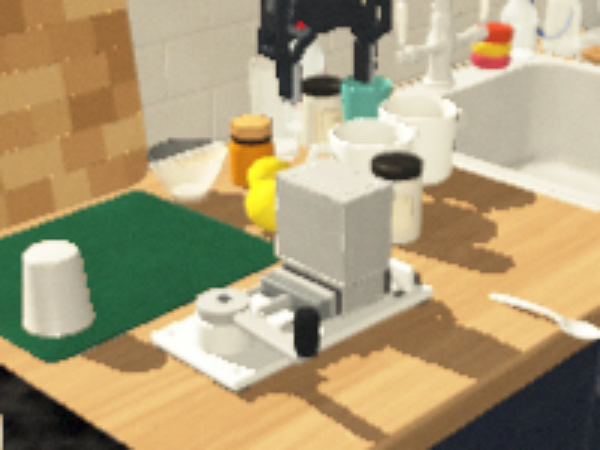

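The crop shows the lever swung round with its grip at about (307, 330), and the jaws closed on the base. The caddy moved about 8 mm toward −y, as expected, and the bystanders are untouched. I descend on the lid with that shift.

```bash
python3 -m jog '[[0,0,-0.3,-0.8,0,0,0],[0,0,-0.3,-2.2,0,0,0],[0,0,-0.3,-3.4,0,0,0],[0,0,-0.3,-4.1,0,0,0],[0,0,-0.3,-4.3,0,0,0]]';  python3 -m jog '[[0.05,0,0,0,0,0,0],[0.1,0,0,0,0,0,0],[0.15,0,0,0,0,0,0]]' 20; python3 -m jog '[[0.2,0,0,0,0,0,0],[0.3,0,0,0,0,0,0],[0.3,0,0,0,0,0,0]]' 20; python3 -c "
from h import *
st()"
```

```text
time: 14.6
ee_pos: [0.5775, 0.0885, 0.0798]
tcp_rot: [-89.8, 0.0, 87.9]
wrist_force: [1.1, -0.9, -0.2]
opening: 0.0857
time: 14.9
ee_pos: [0.5798, 0.0873, 0.0833]
tcp_rot: [-90.1, 0.1, 87.8]
wrist_force: [-0.9, -3.9, 2.8]
opening: 0.0727
time: 15.2
ee_pos: [0.5801, 0.0853, 0.0839]
tcp_rot: [-90.2, 0.2, 87.7]
wrist_force: [-2.2, -13.8, 8.8]
opening: 0.0659
{'time': 15.2, 'q': [8.5007, 9.1328, 0.7106, 81.4352, -0.2597, 10.771], 'ee_pos': [0.5801, 0.0853, 0.0839], 'tcp_rot': [-90.1887, 0.2284, 87.7289], 'wrist_force': [-2.168, -13.7743, 8.7988], 'opening': 0.0659}
```

```bash
python3 -m jog '[[0.3,0,-0.06,0.03,0,0,0],[0.3,0,-0.1,0.05,0,0,0],[0.3,0,-0.1,0.05,0,0,0]]'
```

```text
time: 15.5
ee_pos: [0.5798, 0.0846, 0.0839]
tcp_rot: [-90.1, 0.0, 87.8]
wrist_force: [0.0, -4.6, 3.9]
opening: 0.0661
```

```bash
python3 -m jog '[[0.4,0,-0.05,0.04,0,0,0],[0.5,0,-0.05,0.04,0,0,0],[0.5,0,-0.05,0.04,0,0,0]]' 90; python3 -m jog '[[0.5,0,0,0.1,0,0,0],[0.5,0,0,0.2,0,0,0],[0.5,0,0,0.35,0,0,0],[0.5,0,0,0.5,0,0,0],[0.5,0,0,0.7,0,0,0]]'; python3 - <<'E'
from h import *
rgb,W=cloud('scene','scene6.png')
for l in ['lid_center','tin_base']:
        for g in bot.regions_of('scene',l)[:1]:
            p=W[g['pixels']]; p=p[~np.isnan(p[:,0])]
            if len(p): print(l,round(g['conf'],2),np.round(g['point']),len(p),np.round(np.percentile(p,[3,50,97],axis=0),3).tolist())
st()
E
```

```text
time: 15.8
ee_pos: [0.5797, 0.0843, 0.0844]
tcp_rot: [-90.1, -0.0, 87.8]
wrist_force: [1.6, -0.3, 4.3]
opening: 0.0645
time: 16.3
ee_pos: [0.5788, 0.0838, 0.1008]
tcp_rot: [-89.9, 0.0, 87.8]
wrist_force: [4.1, -1.0, -12.6]
opening: 0.0647
lid_center 0.63 [181. 265.] 1299 [[0.53, 0.051, 0.064], [0.552, 0.111, 0.114], [0.628, 0.117, 0.154]]
tin_base 0.8 [202. 265.] 283 [[0.535, 0.06, 0.017], [0.539, 0.102, 0.045], [0.612, 0.113, 0.058]]
{'time': 16.45, 'q': [8.2397, 8.9677, 2.5098, 83.5356, -0.001, 10.4179], 'ee_pos': [0.5791, 0.0838, 0.1019], 'tcp_rot': [-90.0065, -0.0002, 87.8218], 'wrist_force': [1.4851, -1.0573, -4.9561], 'opening': 0.0646}
```

The base stays down and the lid is sliding, with a 12.6 N pull. I continue straight up.

```bash
python3 -m jog '[[0.5,0,0,0.25,0,0,0],[0.5,0,0,0.5,0,0,0],[0.5,0,0,0.75,0,0,0],[0.5,0,0,1,0,0,0],[0.5,0,0,1.25,0,0,0]]'; python3 -m jog '[[0.5,0,0,0.25,0,0,0],[0.5,0,0,0.5,0,0,0],[0.5,0,0,0.75,0,0,0],[0.5,0,0,1,0,0,0],[0.5,0,0,1.25,0,0,0]]'; python3 -m jog '[[0.5,0,0,0.25,0,0,0],[0.5,0,0,0.6,0,0,0],[0.5,0,0,1.2,0,0,0],[0.5,0,0,2,0,0,0],[0.5,0,0,2.6,0,0,0]]'; python3 - <<'E'
from h import *
rgb,W=cloud('scene','scene7.png')
for l in ['lid_center','tin_base']:
        for g in bot.regions_of('scene',l)[:1]:
            p=W[g['pixels']]; p=p[~np.isnan(p[:,0])]
            if len(p): print(l,round(g['conf'],2),np.round(g['point']),len(p),np.round(np.percentile(p,[3,50,97],axis=0),3).tolist())
st()
im=cv2.imread('pics/scene7.png')[60:260,150:350]; cv2.imwrite('pics/crop7.png',cv2.resize(im,None,fx=3,fy=3))
E
```

```text
time: 16.95
ee_pos: [0.5791, 0.0839, 0.133]
tcp_rot: [-90.0, 0.0, 87.8]
wrist_force: [2.6, -0.8, -13.3]
opening: 0.0648
time: 17.45
ee_pos: [0.5792, 0.0838, 0.1643]
tcp_rot: [-90.0, 0.0, 87.8]
wrist_force: [3.0, -1.4, -10.3]
opening: 0.0647
time: 17.95
ee_pos: [0.5794, 0.0841, 0.2316]
tcp_rot: [-90.2, -0.0, 87.8]
wrist_force: [0.0, 0.5, -0.7]
opening: 0.0651
lid_center 0.91 [138. 262.] 1345 [[0.531, 0.056, 0.2], [0.547, 0.113, 0.244], [0.623, 0.118, 0.285]]
tin_base 0.7 [218. 236.] 456 [[0.455, 0.209, 0.046], [0.529, 0.237, 0.057], [0.6, 0.247, 0.094]]
{'time': 18.1, 'q': [8.248, 10.369, 18.3805, 97.8168, 0.0085, 10.4142], 'ee_pos': [0.5798, 0.0841, 0.2307], 'tcp_rot': [-90.19, -0.0436, 87.8339], 'wrist_force': [0.6388, 0.3669, -2.3895], 'opening': 0.0644}
```

View pics/crop7.png

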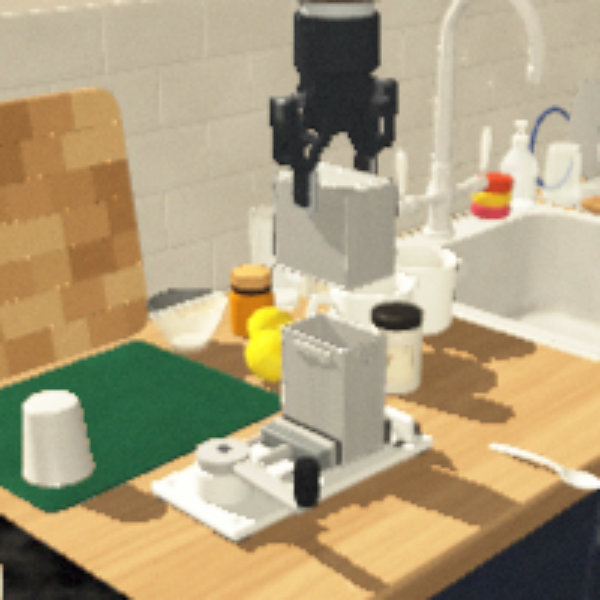

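The lid is off and the base stands clamped. I move the lid to the free spot at about (0.54, −0.068).

```bash
python3 -m jog '[[0.5,-0.2,-0.7,0,0,0,0],[0.5,-0.55,-2.1,0,0,0,0],[0.5,-0.95,-3.6,0,0,0,0],[0.5,-1.3,-5,0,0,0,0],[0.5,-1.6,-6.08,0,0,0,0]]';python3 -m jog '[[0.5,0,0,-0.8,0,0,0],[0.5,0,0,-2.2,0,0,0],[0.5,0,0,-3.8,0,0,0],[0.5,0,0,-5.2,0,0,0],[0.5,0,0,-6.2,0,0,0]]'; python3 -m jog '[[0.5,0,0,-0.5,0,0,0],[0.5,0,0,-0.9,0,0,0],[0.5,0,0,-1.2,0,0,0],[0.5,0,0,-1.4,0,0,0],[0.5,0,0,-1.4,0,0,0]]'
```

```text
time: 18.6
ee_pos: [0.5378, -0.0705, 0.228]
tcp_rot: [-89.9, 0.0, 87.8]
wrist_force: [0.2, -0.4, -0.6]
opening: 0.0644
time: 19.1
ee_pos: [0.5371, -0.0687, 0.0703]
tcp_rot: [-89.8, -0.0, 87.8]
wrist_force: [-1.0, -0.2, -0.7]
opening: 0.064
time: 19.6
ee_pos: [0.5393, -0.0681, 0.0388]
tcp_rot: [-90.0, 0.0, 87.8]
wrist_force: [-0.4, 0.2, -0.7]
opening: 0.0645
```

```bash
python3 -m jog '[[0.5,0,0,-0.03,0,0,0],[0.5,0,0,-0.06,0,0,0],[0.5,0,0,-0.06,0,0,0]]'; python3 -m jog '[[0.5,0,0,-0.03,0,0,0],[0.5,0,0,-0.06,0,0,0],[0.5,0,0,-0.06,0,0,0]]'
```

```text
time: 19.9
ee_pos: [0.5394, -0.0681, 0.0376]
tcp_rot: [-90.0, 0.0, 87.8]
wrist_force: [0.2, -0.0, -1.2]
opening: 0.0645
time: 20.2
ee_pos: [0.5393, -0.0681, 0.0369]
tcp_rot: [-90.1, 0.0, 87.8]
wrist_force: [-4.1, 0.0, 8.1]
opening: 0.0643
```

Contact at the expected height. I release, rise and check.

```bash
python3 -m jog '[[0.3,0,0,0.02,0,0,0],[0,0,0,0.02,0,0,0],[0,0,0,0.02,0,0,0],[0,0,0,0.02,0,0,0],[0,0,0,0.4,0,0,0]]';python3 -m jog '[[0,0,0,1.2,0,0,0],[0,0,0,2.6,0,0,0],[0,0,0,4.2,0,0,0],[0,-1,-1,5.6,0,0,0],[0,-2.5,-2,6.4,0,0,0]]'; python3 -m jog '[[0,-1,-1.5,0,0,0,0],[0,-2,-3,0,0,0,0],[0,-2,-3,0,0,0,0]]'; python3 - <<'E'
from h import *
st()
for n in('scene','top'):
    rgb,W=cloud(n,n+'8.png')
    for l in ['lid_center','tin_base','spread_jar','teaspoon','steel_tumbler','lever_grip']:
        for g in bot.regions_of(n,l)[:1]:
            p=W[g['pixels']]; p=p[~np.isnan(p[:,0])]
            if len(p): print(n,l,round(g['conf'],2),np.round(g['point']),len(p),np.round(np.percentile(p,[3,50,97],axis=0),3).tolist())
W=W.reshape(-1,3)
p=W[(W[:,0]>.49)&(W[:,0]<.66)&(W[:,1]>.02)&(W[:,1]<.14)&(W[:,2]>.125)&(W[:,2]<.145)]
if len(p): print('base rim',len(p),cv2.minAreaRect((p[:,:2]*1000).astype(np.float32)))
a=[cv2.resize(cv2.imread(f'pics/{n}8.png')[90:290,150:410],(400,308)) for n in ('scene','top')]; cv2.imwrite('pics/m8.png',np.hstack(a))
E
```

```text
time: 20.7
ee_pos: [0.5383, -0.068, 0.0447]
tcp_rot: [-89.9, -0.0, 87.8]
wrist_force: [0.1, 0.1, -0.5]
opening: 0.0855
time: 21.2
ee_pos: [0.4774, -0.1184, 0.2089]
tcp_rot: [-90.2, 0.0, 87.9]
wrist_force: [-0.1, -1.4, -0.4]
opening: 0.0857
time: 21.5
ee_pos: [0.4244, -0.1963, 0.2071]
tcp_rot: [-90.1, 0.1, 87.6]
wrist_force: [0.4, -0.2, 0.6]
opening: 0.0851
{'time': 21.5, 'q': [-24.7881, -6.4175, -1.5211, 94.8018, -0.0569, -22.3479], 'ee_pos': [0.4244, -0.1963, 0.2071], 'tcp_rot': [-90.0658, 0.0886, 87.5597], 'wrist_force': [0.3536, -0.2075, 0.615], 'opening': 0.0851}
scene lid_center 0.57 [187. 305.] 1208 [[0.491, -0.1, 0.004], [0.523, -0.041, 0.057], [0.588, -0.034, 0.091]]
scene tin_base 0.63 [188. 262.] 1377 [[0.535, 0.054, 0.025], [0.558, 0.106, 0.093], [0.624, 0.113, 0.134]]
scene spread_jar 0.61 [171. 281.] 300 [[0.618, -0.109, 0.009], [0.63, -0.072, 0.075], [0.663, -0.061, 0.092]]
scene teaspoon 0.47 [215. 339.] 83 [[0.357, -0.051, 0.001], [0.384, -0.042, 0.006], [0.455, -0.033, 0.012]]
scene steel_tumbler 0.56 [209. 168.] 645 [[0.709, 0.278, 0.009], [0.721, 0.311, 0.049], [0.
[... 168 characters left out ...]
, 0.205, 0.048], [0.559, 0.23, 0.057], [0.603, 0.245, 0.096]]
top tin_base 0.87 [203. 283.] 960 [[0.535, 0.056, 0.029], [0.587, 0.083, 0.045], [0.623, 0.113, 0.136]]
top spread_jar 0.6 [179. 346.] 533 [[0.618, -0.114, 0.008], [0.64, -0.085, 0.09], [0.672, -0.061, 0.095]]
top teaspoon 0.64 [277. 329.] 214 [[0.352, -0.048, -0.0], [0.378, -0.039, 0.006], [0.465, -0.025, 0.013]]
top steel_tumbler 0.74 [153. 202.] 486 [[0.71, 0.271, 0.015], [0.73, 0.295, 0.078], [0.76, 0.322, 0.085]]
top lever_grip 0.9 [214. 229.] 532 [[0.46, 0.206, 0.048], [0.556, 0.229, 0.057], [0.602, 0.244, 0.096]]
base rim 218 ((579.7039184570312, 84.11325073242188), (60.78782272338867, 89.45032501220703), 88.09798431396484)
```

View pics/m8.png

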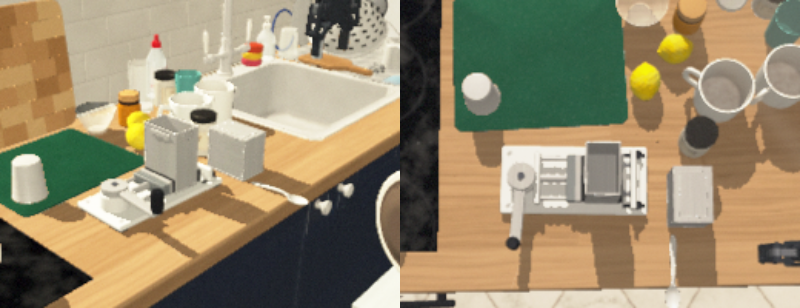

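```bash
python3 -c "
from h import *
print(bot.job_done())"
```

```text
the job is handed in; nothing more can be done
None
```

The lid is off and standing open end down on the worktop beside the board, and the caddy's base is still clamped upright. I handed the job in at 21.6 s on the robot's clock, with the robot clear of everything.

- **Clamping:** I stood the closed caddy between the jaws and swung the lever to about 1.06 rad. The lever took about 12 N while moving, which means roughly 26 N of clamping. The last camera picture shows the back jaw pushed in about 4.4 mm, which means about 22 N. The two estimates differ slightly, but both fall within the 20 to 40 N wanted.
- **Drawing the lid:** It came straight up with a pull of 10 to 13 N, and the base stayed down on the board. While I closed on the lid before the pull, the grip was a few millimetres off centre and pushed the held caddy sideways with about 14 N. I re-centred it before pulling.
- **Last checks:** The lid stands at about (0.54, −0.068), with its top at z ≈ 0.09. The base's rim is level with where it should be, at about z = 0.134. The jar, spoon and tumbler are where they were, to within a few millimetres. I did not re-measure the two mugs, and the arm did not go near them. In the last top picture the network's label for the lid fell on the lever, but the scene camera and the picture itself show the lid in place.

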